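# Seat the lens in the stand magnifier

## Task

Take the lens in its black cell from its rest and seat it in the stand magnifier: push it back against the sprung jaw, lower it gently onto the three ledges, let it forward under the two lips until it bears on both posts, then press it down lightly, with about 8 N, so that it lies fully home and cannot rock. Then let go. Never force the lens hard against the stand, drop it or let it snap, and leave the other things on the desk alone.

Things in the scene. Friction and masses are not known exactly. Their poses are not given: they have to be found in the camera images.
- lens_mid (a point): Centre (half-way up) of the loose lens: glass in a round black cell, 60 mm diameter, 12 mm thick, about 0.12 kg, lying flat on the rest, z up. Two parallel finger flats, 24 mm wide and as high as the cell, at its +y and -y sides, 64 mm apart over the flats: grip there, fingers closing along the lens's y. Its yaw in the seat matters only in that the flats face the stand's open sides (+y, -y).
- rest: Fixed grey lens rest: a post of 38 mm diameter with a rubber top 40 mm above the desk, on a foot of 70 x 50 x 6 mm. Origin under its centre on the desk, z up. It stands to the left or the right of the robot's middle line, the stand on the other side.
- stand: The fixed stand magnifier: dark base 130 x 100 x 12 mm, pillar, aluminium head with posts and jaw. Origin on the desk under the seat's centre; x from the sprung jaw to the two fixed posts, z up. The head's height is NOT measured: it is clamped so that the three ledges the lens lies on are all 70 to 86 mm above the desk; feel for it. Its stage plate, 56 mm wide in y, is 32 mm below the ledges.
- seat_axis (a point): Point on the desk on the axis of the seated lens; axes as stand. The lens passes the lips from above only with its centre about 4 to 8 mm towards -x of this axis, its rim pushing the jaw back 7 to 11 mm. It may be brought in over the lips. Seated, its centre is on the axis and the jaw is pushed back 3 mm. The sides +y and -y are open for the fingers.
- under_posts (a point): Desk point half-way between the fixed posts, 24.6 mm along +x from the axis. The posts stand at +35 and -35 degrees from +x about the seat axis, 10 mm wide, 20 to 40 mm from it. Each has a ledge 20 to 30 mm from the axis, an upright bearing face at 30 mm, and a lip that reaches in to 27 mm; the lip's underside is 13.5 mm and its top 17.5 mm above the ledge.
- under_jaw (a point): Desk point under the resting face of the sprung jaw, 27 mm along -x from the axis. The jaw is an upright steel plate 18 mm wide that faces +x, from 1 to 50 mm above the ledges. Under it is the third ledge, 10 mm wide, 22 to 34 mm along -x. Behind it a fixed guide block, 50 to 68 mm along -x, 30 mm wide, up to 20 mm above the ledges.
- jaw (a joint): Travel of the sprung jaw in m: 0 at rest, 0.003 with the lens seated, 0.011 at its hard stop; it grows as the jaw is pushed towards the stand's -x. The spring pushes with 1.5 N at rest and 0.25 N more for each mm; friction of the lens on the jaw adds an upward drag of 1 to 5 N while the lens is lowered along it, and friction on jaw and posts takes some of the pressing.
- carton: Bystander: cardboard medicine carton 50 x 90 x 45 mm, origin under its centre.
- meter: Bystander: white glucose meter 85 x 50 x 18 mm, origin under its centre.
- pills: Bystander: black pill jar with a white cap, 44 mm diameter, 60 mm high, origin under its centre.
- gel: Bystander: clear hand-gel bottle, 48 mm diameter, 120 mm high, origin under its centre.
Not all that is in view belongs to the job. What is meant by the part that bears lens_mid is not blue, pink or red, and is the smaller of those in its own colour.

How it is judged:
On the way:
1. the lens is home (within 2 mm of the axis, level, jaw pushed back 1.8 to 4.5 mm) and the fingers press it down on the three ledges with over 2 N (horizontal distance between lens_mid and seat_axis below 0.002 m and height (world z) of lens_mid above 0.073 m and angle between lens_mid's own z axis and vertical below 0.025 rad and value of joint jaw between 0.0018 and 0.0045 m and contact force between the fingers and lens above 2 N and contact force between lens and ledges above 2 N), for 0.2 s.
At the end, for the whole second after the job is handed in: The lens is at rest in the stand, released: its centre within 2 mm of the seat axis seen from above, level within 0.025 rad, bearing on the ledges (over 0.3 N of its weight), the sprung jaw bearing on it (pushed back 1.8 to 4.5 mm) and the stand's contacts on it adding up to over 2 N (horizontal distance between lens_mid and seat_axis below 0.002 m and height (world z) of lens_mid above 0.073 m and angle between lens_mid's own z axis and vertical below 0.025 rad and value of joint jaw between 0.0018 and 0.0045 m and contact force between lens and stand above 2 N and linear speed of lens below 0.01 m/s and contact force between lens and ledges above 0.3 N); the robot touches nothing.
It fails at once if the lens is forced against the stand: contact forces of jaw, posts, lips and ledges added up over 25 N (contact force between lens and stand above 25 N).
It fails at once if the lens falls or snaps forward out of the fingers (over 0.25 m/s while they do not touch it) (contact force between the fingers and lens below 0.1 N and linear speed of lens above 0.25 m/s).
It fails at once if the lens is dropped (falls below its rest's height) (height (world z) of lens_mid below 0.038 m).
It fails at once if another thing on the desk is moved by more than 20 mm (distance of any of carton, meter, pills, gel from where it was at the start of the episode above 0.02 m).
It also fails if it takes over 58 s, if anything falls off the work surface, if the arm or the gripper's body presses on something with over 40 N, if the wrist force passes 120 N, or if a joint passes its speed limit or range.

## Robot

A 6-joint arm with a two-finger parallel gripper is mounted at the origin on the work surface. World frame = base frame: x ahead of the robot, y to its left, z up, the work surface at z = 0. Lengths are in m, angles in rad, forces in N, time in s.
With the tool pointing down it reaches from about 0.375 to 0.975 m from the base axis. Payload 3.8 kg.
Tool frame: the origin (TCP) lies midway between the tips of the shut fingers; the grasp point (between the pads) lies 19 mm behind it; z points along the fingers, y is the line along which they close (so a half turn about z gives the same grasp; the last joint's range is limited). The gripper opens to 85 mm and grips with 20 to 120 N. Pads are 22 mm wide; open, the fingers measure 114 mm over their backs; the gripper's body (76 mm by 85 mm) begins 54 mm behind the grasp point. The pads swing forward as they close: fully open they stand 13 mm farther back than shut.
Start: joints at [1.232, 0.264, 1.604, -0, 1.274, -0.037], TCP at [0.201, 0.644, 0.231] pointing down, gripper open.
Joint ranges: [-2.63, 2.63], [-0.94, 2.18], [0.31, 2.57], [-1.31, 4.45], [0, 2.66], [-2.55, 2.55]. Speed limits (rad/s): [2.57, 2.57, 3.14, 3.14, 3.14, 3.14].

## Interface

Orientations are given as a rotation vector (axis times angle).
In Python, from workcell import bot gives the robot as it stands.
- The arm moves only by the tool step_arm, never from a script. Its argument "motion" is a list of rows, each a list of 5 numbers: the finger opening in cm, from 0 to 8.54, then the shift along the tool's x, y, z in cm, then the turn about the tool's z in degrees. In form: [[claw, dx, dy, dz, twist], ...]. A call has 1 to 20 rows; each row is the pose to reach, as a shift and turn from the pose commanded when the call began, along the tool's axes at that moment; what a row does not reach only later rows make up. A row lasts 1/10 s, in which the tool goes at most 50 mm and 8.59 degrees, less where a joint would pass 70% of its speed; a pose out of reach is approached as far as the arm can. A call with a gripper value outside its range is refused whole. The fingers move at their own pace and stop on an object; "force" is the grip in N (left out, the last holds). Time passes only in rows, so rows that repeat a pose let the fingers close. It gives the time, the measured TCP pose, the force, the opening and the grip force at its end, in the units of the state.
- bot.read_state(): the state, without advancing time (a new reading comes with each control period).
- bot.read_camera(name): name is "side" or "top" or "wrist"; returns (picture, depth): 400x640x3 uint8, red, green, blue; 400x640 float32, m along the optical axis (not along the pixel's ray), 0 where there is no reading.
- bot.calibration(name): a dict with "mtx" (3x3 intrinsics, pixels), "origin" and "orientation" of the camera in the world; the wrist camera has in their place "T_tool_cam" (4x4, takes a point from camera to tool coordinates, whose origin is the TCP and whose axes are the flange's). Camera axes: x right, y up, looking along -z (the intrinsics and any distortion apply to the point x, -y, -z); pixel columns grow to the right and rows downward; lengths in m; the calibration is good to about 2 mm. A picture is of the moment at which its call begins: read the wrist's pose just before it. calibration takes no time and is no camera call.
- bot.finish_job(): hands the job in; it is judged then, once.
The state is a dict: "time": time; "q": joint angles; "joint_vel": joint speeds; "joint_torque": joint torques, N m; "tool_pos": TCP position; "tcp_rot": TCP orientation; "wrist_force": force on the tool from outside, world axes, zero at the start; "torque": the same for the moment, N m; "width": opening from 0.0 (shut) to 1.0 (fully open); "grip_force": force on a finger pad.
Only numpy, scipy, OpenCV 4.12 (cv2) and the standard library are available. Lean on these libraries where they do the work, as an engineer would, in place of code of your own. Each camera call takes 0.05 s, during which the arm holds its last target. There are 200 camera calls.

## Working session

There is one attempt and no reset: what is moved stays moved. The work goes in short steps, Python scripts to look and compute and a tool call to move; the robot and the scene stay as the last step left them, time stands still between calls to the robot, and variables do not carry over. Pictures are saved under pics/ and viewed, at most 10 in all, crops included, and the job is handed in when it is done.

Besides the shell and the picture viewer there is one more tool, called after "Emit:" by a JSON object that holds its "name" and its "arguments". step_arm: Moves the arm, as the interface text tells. Its arguments: {"type":"object","properties":{"motion":{"type":"array","items":{"type":"array","items":{"type":"number"}}},"force":{"type":"number"}},"required":["motion"]}

```bash
mkdir -p pics; ls; cat > h.py <<'E'
import numpy as np, cv2
from workcell import bot
from scipy.spatial.transform import Rotation as R
def pose(name,st=None):
    c=bot.calibration(name)
    if name=="wrist":
        T=np.eye(4);T[:3,:3]=R.from_rotvec(st["tcp_rot"]).as_matrix();T[:3,3]=st["tool_pos"]
        return np.array(c["mtx"]),T@np.array(c["T_tool_cam"])
    T=np.eye(4);o=np.array(c["orientation"]);T[:3,:3]=o if o.shape==(3,3) else R.from_rotvec(o).as_matrix();T[:3,3]=c["origin"]
    return np.array(c["mtx"]),T
def grab(name):
    st=bot.read_state();p,d=bot.read_camera(name);K,T=pose(name,st)
    v,u=np.mgrid[:400,:640]
    x=(u-K[0,2])/K[0,0]*d;y=(v-K[1,2])/K[1,1]*d
    P=np.stack([x,-y,-d],-1)@T[:3,:3].T+T[:3,3]
    P[d==0]=np.nan
    return p,d,P,K,T
E
python3 - <<'E'
from h import *
ims=[]
for n in("top","side"):
    p,d,P,K,T=grab(n); np.savez("pics/%s.npz"%n,p=p,d=d,P=P,K=K,T=T); print(n,bot.calibration(n)); cv2.imwrite("pics/%s0.png"%n,p[...,::-1])
print(bot.read_state()); print(bot.calibration("wrist"))
E
```

```text
pics
top {'mtx': array([[460.49825054,   0.        , 320.57863422],
       [  0.        , 460.49825054, 197.85013524],
       [  0.        ,   0.        ,   1.        ]]), 'origin': array([ 0.37590805, -0.01029287,  1.39967195]), 'orientation': array([ 0.10369603, -0.09545877, -1.56965357])}
side {'mtx': array([[382.86806451,   0.        , 314.53588094],
       [  0.        , 382.86806451, 200.62000863],
       [  0.        ,   0.        ,   1.        ]]), 'origin': array([0.36922323, 0.73488939, 0.89700368]), 'orientation': array([ 0.13636027, -1.06975748, -2.70865491])}
{'time': 0.1, 'q': array([ 1.23209915e+00,  2.64698275e-01,  1.60524769e+00, -1.26487194e-05,
        1.27370524e+00, -3.68841463e-02]), 'joint_vel': array([-0.00103051, -0.00201391, -0.00253787, -0.00078359,  0.00113512,
        0.00112206]), 'joint_torque': array([-1.85578160e-04, -5.16712046e+01, -3.68591166e+01, -1.21720336e-04,
        6.30819981e-03, -1.20592253e-05]), 'tool_pos': array([0.20041889, 0.64386167, 0.23006721]), 'tcp_rot': array([-0.47222747, -3.10552018,  0.00317988]), 'wrist_force': array([-0.34821494,  0.27743244,  0.15678305]), 'torque': array([-0.01991898,  0.02334482, -0.01550071]), 'grip_force': 0.0, 'width': 0.9965926808727246}
{'mtx': array([[275.73217471,   0.        , 327.86513565],
       [  0.        , 275.73217471, 199.18512011],
       [  0.        ,   0.        ,   1.        ]]), 'T_tool_cam': array([[-9.32306287e-04,  9.62256959e-01,  2.72140911e-01,
         6.91092878e-02],
       [ 9.99999172e-01,  1.13840558e-03, -5.99443764e-04,
        -2.17116779e-04],
       [-8.86625664e-04,  2.72140127e-01, -9.62257224e-01,
        -1.42051146e-01],
       [ 0.00000000e+00,  0.00000000e+00,  0.00000000e+00,
         1.00000000e+00]])}
```

View pics/top0.png

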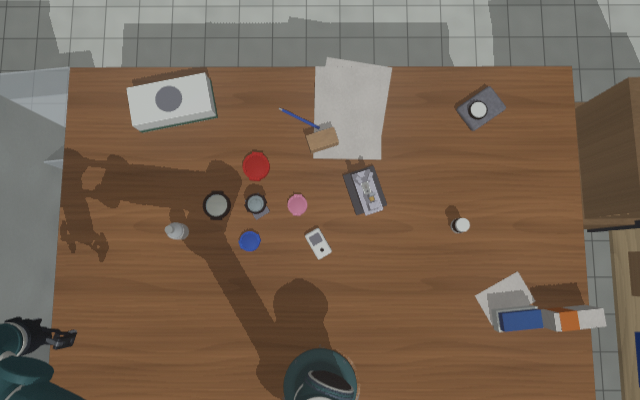

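View pics/side0.png

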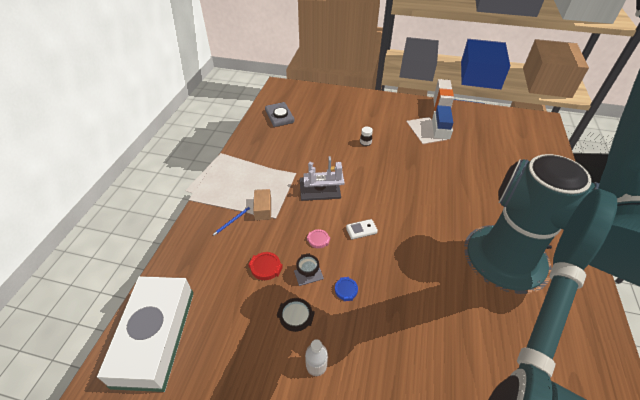

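The top view shows two black rings: a larger one at (217,205) and a smaller one at (256,204) on a grey foot. Blue, pink and red discs lie around them. The smaller black one on the rest fits the description. The stand is at (365,190). I'll confirm with an enlarged crop and measure.

```bash
python3 - <<'E'
from h import *
z=np.load("pics/top.npz");p=z["p"];P=z["P"]
a=cv2.resize(p[180:230,195:285],None,fx=4.4,fy=6*4.4/6,interpolation=cv2.INTER_CUBIC)
b=cv2.resize(p[155:225,335:395],None,fx=6,fy=6,interpolation=cv2.INTER_CUBIC)
c=np.zeros((420,800,3),np.uint8);c[:a.shape[0],:a.shape[1]]=a;c[:420,420:780]=b
cv2.imwrite("pics/crop1.png",c[...,::-1])
for n in("top","side"):
    P=np.load("pics/%s.npz"%n)["P"]
    for nm,(x0,x1,y0,y1),(za,zb) in [("lens",(.3,.45,.08,.3),(.046,.06)),("foot",(.3,.45,.1,.3),(.003,.02)),("base",(.3,.55,-.25,-.05),(.008,.02)),("head",(.3,.55,-.25,-.05),(.06,.2))]: 
        m=(P[...,0]>x0)&(P[...,0]<x1)&(P[...,1]>y0)&(P[...,1]<y1)&(P[...,2]>za)&(P[...,2]<zb)
        Q=P[m]
        if len(Q)>5:
            r=cv2.minAreaRect((Q[:,:2]*1000).astype(np.float32)); print(n,nm,len(Q),Q.mean(0).round(4),np.median(Q[:,2]).round(4),r)
P=np.load("pics/top.npz")["P"]
for uv in [(217,205),(256,204),(365,190),(318,243),(175,231),(322,139),(461,225)]: print(uv,P[uv[1],uv[0]].round(3))
E
```

```text
top foot 706 [0.3955 0.2027 0.0073] 0.0061 ((375.247802734375, 200.21881103515625), (199.56661987304688, 149.31224060058594), 89.97749328613281)
top base 162 [ 0.5259 -0.1338  0.0121] 0.0117 ((440.1231384277344, -184.08447265625), (253.1589813232422, 122.92591094970703), 13.50919246673584)
top head 127 [ 0.5285 -0.1515  0.0983] 0.0995 ((532.8605346679688, -151.6915283203125), (39.43582534790039, 29.655853271484375), 16.700069427490234)
side foot 452 [0.4151 0.2127 0.0095] 0.0099 ((376.7320556640625, 193.97315979003906), (183.95513916015625, 138.5865936279297), 84.98706817626953)
side base 172 [ 0.5271 -0.1242  0.011 ] 0.011 ((528.1563720703125, -124.4176254272461), (51.2694206237793, 59.00869369506836), 11.410503387451172)
side head 180 [ 0.5273 -0.1458  0.0904] 0.0917 ((529.1348266601562, -147.92498779296875), (45.66089630126953, 32.32501983642578), 29.284557342529297)
(217, 205) [0.531 0.311 0.012]
(256, 204) [0.53  0.187 0.051]
(365, 190) [ 0.57  -0.134  0.056]
(318, 243) [0.416 0.005 0.022]
(175, 231) [0.448 0.411 0.091]
(322, 139) [ 0.727 -0.008  0.046]
(461, 225) [ 0.466 -0.41   0.065]
```

View pics/crop1.png

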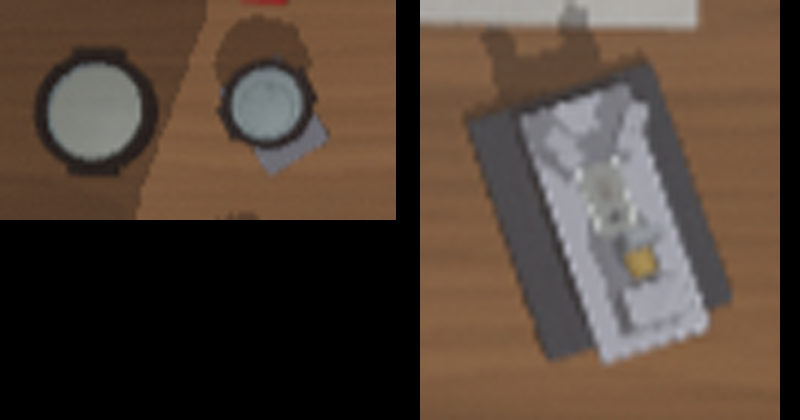

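The crop confirms it: the smaller black-celled lens at (256,204) sits on the grey rest, and the larger one lies on the desk. The stand's posts are at the top (world +x) and its jaw at the bottom. Next I move above the lens.

Emit:
{"name": "step_arm", "arguments": {"motion": [[8.5, -44.5, -34, 2, 0], [8.5, -44.5, -34, 2, 0], [8.5, -44.5, -34, 2, 0], [8.5, -44.5, -34, 2, 0], [8.5, -44.5, -34, 2, 0], [8.5, -44.5, -34, 2, 0], [8.5, -44.5, -34, 2, 0], [8.5, -44.5, -34, 2, 0], [8.5, -44.5, -34, 2, 0], [8.5, -44.5, -34, 2, 0], [8.5, -44.5, -34, 2, 0], [8.5, -44.5, -34, 2, 0], [8.5, -44.5, -34, 2, 0], [8.5, -44.5, -34, 2, 0], [8.5, -44.5, -34, 2, 0]]}}

```text
time: 1.6
tool_pos: [0.5235, 0.1889, 0.2111]
tcp_rot: [-0.47, -3.106, -0.0]
wrist_force: [0.1, -0.2, 1.0]
width: 0.995
grip_force: 0.0
```

```bash
python3 - <<'E'
from h import *
s=bot.read_state();print(s["tool_pos"],s["tcp_rot"],s["time"])
p,d,P,K,T=grab("wrist");np.savez("pics/w1.npz",p=p,d=d,P=P,K=K,T=T)
cv2.imwrite("pics/w1.png",p[...,::-1])
m=(P[...,2]>.044)&(P[...,2]<.062)&(np.hypot(P[...,0]-.527,P[...,1]-.186)<.05)
Q=P[m];print(len(Q),cv2.minAreaRect((Q[:,:2]*1000).astype(np.float32)),cv2.minEnclosingCircle((Q[:,:2]*1000).astype(np.float32)),np.median(Q[:,2]))
E
```

```text
[0.52348779 0.18893721 0.21109969] [-4.69564210e-01 -3.10554745e+00 -4.42018215e-04] 1.6
2312 ((529.1915283203125, 189.8871307373047), (60.58684158325195, 62.50834655761719), 69.61012268066406) ((528.9089965820312, 189.77435302734375), 33.85590744018555) 0.0506132947283246
```

View pics/w1.png

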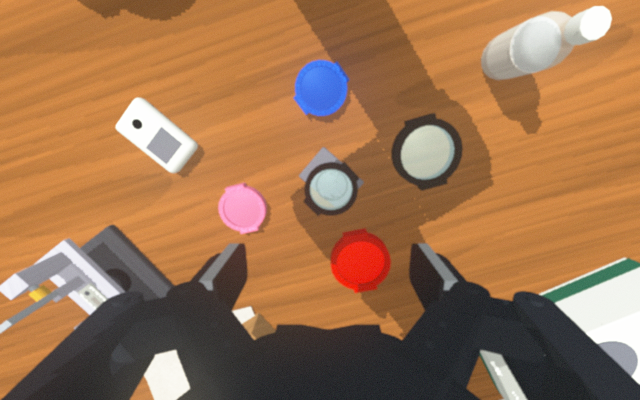

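The wrist view shows the lens at (331,188) on its rest. The pink disc is at (242,208), the red at (360,262) and the large black lens at (427,151). Now I fit the lens outline for its yaw.

```bash
cat > fit.py <<'E'
from h import *
from scipy.optimize import minimize
def model(g,cx,cy,a):
    x=g[...,0]-cx;y=g[...,1]-cy;c,s=np.cos(a),np.sin(a)
    u=c*x+s*y;v=-s*x+c*y
    return (np.hypot(u,v)<30)|((abs(u)<12)&(abs(v)<32))
def fit(p,T,K,zt,c0,thr):
    # rectify onto plane z=zt, 0.5 mm grid
    r=np.arange(-45,45.1,.5);X,Y=np.meshgrid(c0[0]*1000+r,c0[1]*1000+r,indexing="ij")
    W=np.stack([X/1000,Y/1000,np.full_like(X,zt)],-1)
    C=(W-T[:3,3])@T[:3,:3]
    u=K[0,0]*C[...,0]/-C[...,2]+K[0,2];v=K[1,1]*-C[...,1]/-C[...,2]+K[1,2]
    return cv2.remap(p,u.astype(np.float32),v.astype(np.float32),cv2.INTER_LINEAR),np.stack([X,Y],-1)
E
python3 - <<'E'
from fit import *
z=np.load("pics/w1.npz");p,P,K,T=z["p"],z["P"],z["K"],z["T"]
c0=(.529,.190)
zi=np.nan_to_num(P[...,2]).astype(np.float32)
m,g=fit(zi,T,K,.052,c0,0); M=(m>.046)
im,_=fit(p,T,K,.052,c0,0)
best=[]
for a in np.radians(np.arange(-90,90,5)):
    r=minimize(lambda q:-(M&model(g,*q,a)).sum()/(M|model(g,*q,a)).sum(),[529,190],method="Nelder-Mead",options=dict(initial_simplex=[[527,188],[531,189],[529,192]]))
    best.append((-r.fun,np.degrees(a),r.x.round(1)))
best.sort(key=lambda t:-t[0]);print(*best[:6],sep="\n")
cv2.imwrite("pics/rect1.png",np.hstack([cv2.resize(im,(400,400))[...,::-1],cv2.cvtColor(cv2.resize(M.astype(np.uint8)*255,(400,400)),cv2.COLOR_GRAY2BGR)]))
# stand cloud in side/top
E
```

```text
(np.float64(0.9644146034410407), np.float64(25.0), array([528.8, 190.2]))
(np.float64(0.9589190093708166), np.float64(29.999999999999996), array([528.8, 190.2]))
(np.float64(0.9518886016843159), np.float64(20.0), array([528.8, 190.2]))
(np.float64(0.9464538122557579), np.float64(35.0), array([528.9, 190.3]))
(np.float64(0.9406498673740054), np.float64(14.999999999999998), array([528.9, 190.1]))
(np.float64(0.9375310276352805), np.float64(40.0), array([528.9, 190.3]))
```

View pics/rect1.png

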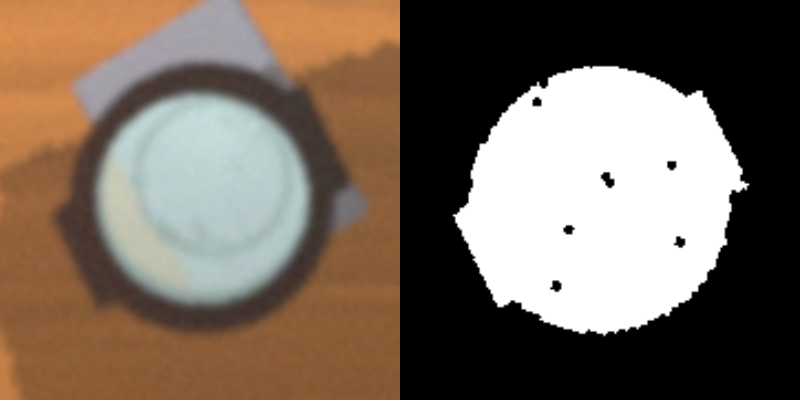

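Emit:
{"name": "step_arm", "arguments": {"motion": [[8.5, -0.47, 0.28, 7, -43.3], [8.5, -0.47, 0.28, 7, -43.3], [8.5, -0.47, 0.28, 7, -43.3], [8.5, -0.47, 0.28, 7, -43.3], [8.5, -0.47, 0.28, 7, -43.3], [8.5, -0.47, 0.28, 7, -43.3], [8.5, -0.47, 0.28, 7, -43.3], [8.5, -0.47, 0.28, 7, -43.3]]}}

```text
time: 2.45
tool_pos: [0.5295, 0.1895, 0.1415]
tcp_rot: [-0.705, 3.061, 0.0]
wrist_force: [0.0, 0.5, 0.3]
width: 0.991
grip_force: 0.0
```

```bash
cat > lensfit.py <<'E'
from fit import *
def lensfit(z=None,c0=(.529,.190),zt=.052,amin=10,amax=45):
    p,d,P,K,T=grab("wrist")
    M=fit(np.nan_to_num(P[...,2]).astype(np.float32),T,K,zt,c0,0)
    m,g=M; m=(m>zt-.006)
    best=[]
    for a in np.radians(np.arange(amin,amax,1.5)):
        x0=[c0[0]*1000,c0[1]*1000]
        r=minimize(lambda q:-(m&model(g,*q,a)).sum()/(m|model(g,*q,a)).sum(),x0,method="Nelder-Mead",options=dict(initial_simplex=[[x0[0]-2,x0[1]-2],[x0[0]+2,x0[1]-1],[x0[0],x0[1]+2]]))
        best.append((-r.fun,np.degrees(a),r.x.round(1)))
    best.sort(key=lambda t:-t[0]);return best[:3],p
E
python3 - <<'E'
from lensfit import *
s=bot.read_state();print(s["q"].round(3),s["tool_pos"].round(4));M=R.from_rotvec(s["tcp_rot"]).as_matrix();print(M.round(3))
b,p=lensfit();print(*b,sep="\n")
q=np.array([.529,.190,.046])-s["tool_pos"];print("tool shift cm",(M.T@q*100).round(2))
# stand refine from saved w1 + top: base rectangle
z=np.load("pics/w1.npz");P=z["P"]
for za,zb in((.008,.018),(.035,.056),(.06,.078),(.078,.10),(.1,.14)):
  for n in("w1","top","side"):
    P=np.load("pics/%s.npz"%n)["P"]
    m=(P[...,0]>.42)&(P[...,0]<.68)&(P[...,1]>-.24)&(P[...,1]<-.05)&(P[...,2]>za)&(P[...,2]<zb);Q=P[m]
    if len(Q)>20: print(n,za,len(Q),cv2.minAreaRect((Q[:,:2]*1000).astype(np.float32)))
E
```

```text
[ 0.299  0.126  1.94   0.     1.075 -1.724] [0.5295 0.1895 0.1415]
[[-0.899 -0.437  0.   ]
 [-0.437  0.899  0.   ]
 [-0.     0.    -1.   ]]
(np.float64(0.9718757847158283), np.float64(26.5), array([529.1, 189.9]))
(np.float64(0.9716436637390213), np.float64(25.0), array([529.3, 189.9]))
(np.float64(0.9693348930481284), np.float64(28.0), array([529.3, 190. ]))
tool shift cm [0.03 0.07 9.55]
w1 0.008 2715 ((564.3374633789062, -116.79740142822266), (122.36551666259766, 57.39030456542969), 18.425315856933594)
top 0.008 556 ((563.3187866210938, -158.77276611328125), (277.0182189941406, 132.5767822265625), 19.105249404907227)
side 0.008 482 ((572.350830078125, -134.86209106445312), (129.3363037109375, 100.43164825439453), 15.98602294921875)
w1 0.035 2585 ((546.3358154296875, -145.4285888671875), (92.6897201538086, 58.31637954711914), 17.84781265258789)
top 0.035 584 ((567.3805541992188, -140.45928955078125), (128.05691528320312, 56.24076843261719), 17.670759201049805)
side 0.035 409 ((562.1334228515625, -140.28099060058594), (127.75190734863281, 62.15301513671875), 19.224363327026367)
w1 0
[... 332 characters left out ...]
3945)
w1 0.078 995 ((548.6732177734375, -144.0978546142578), (82.0845947265625, 32.55486297607422), 18.892528533935547)
top 0.078 108 ((563.8794555664062, -145.83551025390625), (102.15106201171875, 51.676849365234375), 23.64528465270996)
side 0.078 171 ((557.6693725585938, -140.83218383789062), (102.63851928710938, 53.04569625854492), 18.82600212097168)
w1 0.1 655 ((529.7706909179688, -151.22134399414062), (41.089637756347656, 31.322683334350586), 16.795360565185547)
top 0.1 80 ((562.2884521484375, -143.4023895263672), (100.63795471191406, 44.38016891479492), 17.511621475219727)
side 0.1 44 ((528.0205688476562, -148.73971557617188), (39.773319244384766, 26.87824249267578), 20.42584991455078)
```

Emit:
{"name": "step_arm", "arguments": {"motion": [[8.54, 0, 0.05, 4, 0], [8.54, 0, 0.05, 8, 0], [8.54, 0, 0.05, 10, 0], [8.54, 0, 0.05, 11.5, 0], [8.54, 0, 0.05, 11.5, 0], [7.2, 0, 0.05, 11.5, 0], [6.8, 0, 0.05, 11.5, 0], [6.0, 0, 0.05, 11.5, 0], [6.0, 0, 0.05, 11.5, 0], [6.0, 0, 0.05, 11.5, 0], [6.0, 0, 0.05, 11.5, 0], [6.0, 0, 0.05, 11.5, 0]], "force": 50}}

```text
time: 3.7
tool_pos: [0.5315, 0.1899, 0.0285]
tcp_rot: [-0.706, 3.057, 0.001]
wrist_force: [-0.7, 0.5, 6.0]
width: 0.736
grip_force: 55.8
```

```bash
python3 - <<'E'
from h import *
s=bot.read_state();print(s["width"],s["grip_force"],s["wrist_force"],s["torque"],s["tool_pos"])
p,d,P,K,T=grab("wrist");cv2.imwrite("pics/w2.png",p[...,::-1])
E
```

```text
0.7360568432631855 55.81209897994995 [-0.66763043  0.48093991  5.97748265] [0.06816708 0.06320591 0.02861174] [0.53149619 0.18994481 0.02850558]
```

View pics/w2.png

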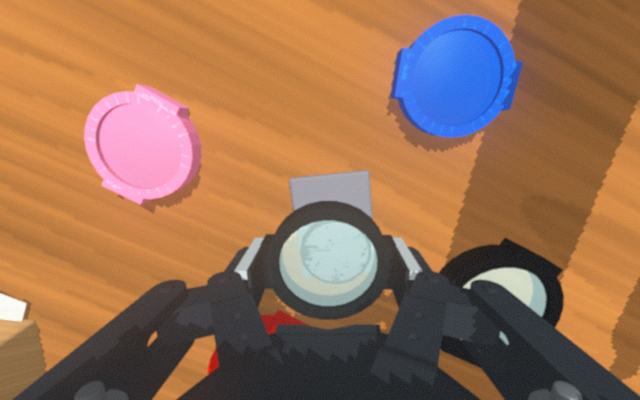

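Gripped: in the wrist view the lens sits between the pads at (328,258). I lift it and go to a viewing pose beside the stand.

Emit:
{"name": "step_arm", "arguments": {"motion": [[6.0, 0, 0, -1, 0], [6.0, 0, 0, -4, 0], [6.0, 0, 0, -9, 0], [6.0, 0, 0, -14, 0], [6.0, 0, 0, -19, 0], [6.0, 6, -31.9, -19, 8.3], [6.0, 6, -31.9, -19, 8.3], [6.0, 6, -31.9, -19, 8.3], [6.0, 6, -31.9, -19, 8.3], [6.0, 6, -31.9, -19, 8.3], [6.0, 6, -31.9, -19, 8.3], [6.0, 6, -31.9, -19, 8.3], [6.0, 6, -31.9, -19, 8.3], [6.0, 6, -31.9, -19, 8.3], [6.0, 6, -31.9, -19, 8.3]]}}

```text
time: 5.25
tool_pos: [0.615, -0.1227, 0.2162]
tcp_rot: [0.484, -3.103, -0.001]
wrist_force: [0.2, 0.1, -1.8]
width: 0.735
grip_force: 55.4
```

```bash
python3 - <<'E'
from h import *
s=bot.read_state();print(s["width"],s["grip_force"],s["wrist_force"],s["torque"],s["tool_pos"],s["q"].round(2))
p,d,P,K,T=grab("wrist");cv2.imwrite("pics/w3.png",p[...,::-1]);np.savez("pics/w3.npz",p=p,d=d,P=P,K=K,T=T)
E
```

```text
0.7346005127840578 55.37742018699646 [ 0.19279549  0.1335805  -1.83474589] [ 0.0180196  -0.04339903 -0.00533869] [ 0.61498339 -0.12266998  0.21622733] [-0.24  0.18  1.73  0.    1.23 -2.12]
```

View pics/w3.png

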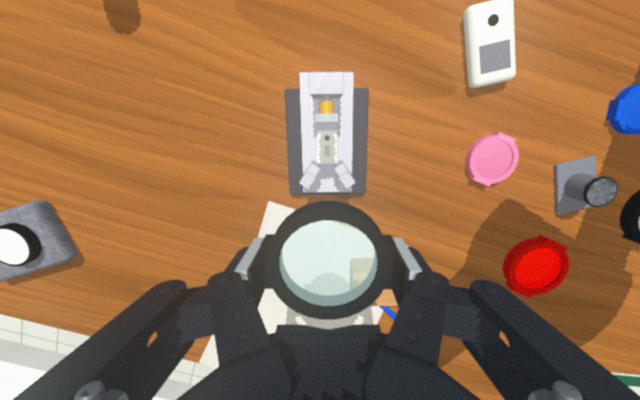

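The lens is held at (328,262). The stand shows the jaw plate at (327,118) with its yellow spring behind it, and the posts at (311,177) and (342,177). I measure both from the cloud.

```bash
python3 - <<'E'
from h import *
z=np.load("pics/w3.npz");p,P,T=z["p"],z["P"],z["T"]
s=bot.read_state();M=R.from_rotvec(s["tcp_rot"]).as_matrix()
# lens in tool frame
L=(P-s["tool_pos"])@M
v,u=np.mgrid[:400,:640]
m=(np.hypot(u-328,v-260)<75)&(abs(L[...,2])<.06)&(abs(L[...,1])<.04)
Q=L[m];print(len(Q),np.percentile(Q[:,2],[1,5,25,50,75,95]).round(4))
# stand
for za,zb,nm in((.009,.016,"base"),(.03,.056,"plate"),(.085,.105,"posts/block"),(.108,.145,"jaw")):
    m=(u>270)&(u<390)&(v>60)&(v<205)&(P[...,2]>za)&(P[...,2]<zb);Q=P[m]
    if len(Q)>20: print(nm,len(Q),np.median(Q[:,2]).round(4),cv2.minAreaRect((Q[:,:2]*1000).astype(np.float32)))
a=np.radians(18);Rz=np.array([[np.cos(a),-np.sin(a)],[np.sin(a),np.cos(a)]])
S=(P[...,:2]-[.56,-.14])@Rz
print("z along col 327", [(r,(S[r,327]*1000).round(0).tolist(),int(1000*P[r,327,2])) for r in range(70,200,4)])
print("row176",[(c,(S[176,c]*1000).round(0).tolist(),int(1000*P[176,c,2])) for c in range(296,360,3)])
c=p[60:210,265:390];cv2.imwrite("pics/c3.png",cv2.resize(c,None,fx=4.6,fy=4,interpolation=cv2.INTER_CUBIC)[:,:,::-1])
E
```

```text
13009 [-0.0333 -0.0244 -0.0229 -0.022  -0.0209 -0.0189]
base 3172 0.0115 ((575.6878051757812, -136.79818725585938), (129.50604248046875, 99.71668243408203), 18.339218139648438)
plate 4260 0.049 ((564.14697265625, -140.6299591064453), (128.2844696044922, 56.113250732421875), 18.135791778564453)
posts/block 1345 0.0999 ((559.7086181640625, -141.36265563964844), (103.62225341796875, 53.011474609375), 17.44883918762207)
jaw 175 0.1308 ((546.9798583984375, -146.27566528320312), (5.337836742401123, 16.70379066467285), 17.688201904296875)
z along col 327 [(70, [-70.0, -1.0], 0), (74, [-51.0, -1.0], 100), (78, [-47.0, -1.0], 100), (82, [-44.0, -1.0], 100), (86, [-41.0, -1.0], 99), (90, [-38.0, -1.0], 101), (94, [-34.0, -1.0], 100), (98, [-32.0, -1.0], 92), (102, [-28.0, -1.0], 94), (106, [-25.0, -1.0], 95), (110, [-21.0, -1.0], 95), (114, [-17.0, -1.0], 130), (118, [-14.0, -1.0], 130), (122, [-11.0, -1.0], 80), (126, [-7.0, -1.0], 80), (130, [-2.0, -1.0], 49), (134, [2.0, -1.0], 52), (138, [6.0, -1.0], 52), (142, [10.0, -1.0], 53), (146, [14.0, -1.0], 53), (150, [19.0, -1.0], 53), (154, [23.
[... 151 characters left out ...]
, -1.0], 49), (182, [55.0, -1.0], 49), (186, [60.0, -1.0], 49), (190, [65.0, -1.0], 49), (194, [80.0, -1.0], 10), (198, [88.0, -2.0], 0)]
row176 [(296, [56.0, -41.0], 10), (299, [56.0, -37.0], 12), (302, [44.0, -27.0], 73), (305, [39.0, -22.0], 98), (308, [39.0, -19.0], 98), (311, [39.0, -16.0], 99), (314, [42.0, -14.0], 81), (317, [48.0, -13.0], 49), (320, [48.0, -9.0], 49), (323, [49.0, -6.0], 47), (326, [48.0, -2.0], 50), (329, [49.0, 1.0], 48), (332, [49.0, 4.0], 48), (335, [49.0, 8.0], 48), (338, [49.0, 11.0], 48), (341, [39.0, 12.0], 98), (344, [39.0, 15.0], 98), (347, [39.0, 18.0], 98), (350, [40.0, 21.0], 95), (353, [56.0, 32.0], 12), (356, [56.0, 36.0], 10), (359, [56.0, 39.0], 11)]
```

```bash
python3 - <<'E'
from h import *
from scipy.optimize import least_squares
z=np.load("pics/w3.npz");p,P,T=z["p"],z["P"],z["T"]
s=bot.read_state();M=R.from_rotvec(s["tcp_rot"]).as_matrix()
L=(P-s["tool_pos"])@M*1000
v,u=np.mgrid[:400,:640]
m=(np.hypot(u-328,v-260)<85)&(L[...,2]<-18)&(L[...,2]>-28)
Q=L[m]
# plane of cell top (ring 24..30)
def lf(c):
    r=np.hypot(Q[:,0]-c[0],Q[:,1]-c[1]);return r
up=[];lo=[]
for y in range(-18,19,3):
    q=Q[abs(Q[:,1]-y)<1.0]
    if len(q)>10:
        up.append((q[:,0].max(),y));lo.append((np.sort(q[:,0])[1],y))
print(np.round(up,1).tolist());print(np.round(lo,1).tolist())
e=np.array([a for a in up+lo if True])
f=least_squares(lambda c:np.hypot(e[:,0]-c[0],e[:,1]-c[1])-30,[0,0],loss="soft_l1");print("both",f.x,f.cost)
for n,e in(("up",np.array(up)),("lo",np.array(lo))):
    f=least_squares(lambda c:np.hypot(e[:,0]-c[0],e[:,1]-c[1])-30,[0,0],loss="soft_l1");print(n,f.x,f.cost)
r=np.hypot(Q[:,0]-2,Q[:,1]);k=(r<29.5)&(r>24)
A=np.c_[Q[k][:,:2],np.ones(k.sum())];print("plane",np.linalg.lstsq(A,Q[k][:,2],rcond=None)[0])
S=np.array([.5756,-.1368]);a=np.radians(18.1)
print("tool x,y",M[:,0].round(3),M[:,1].round(3),"yaw of tool -x",np.degrees(np.arctan2(-M[1,0],-M[0,0])))
print("TCP in stand frame",np.array([[np.cos(a),np.sin(a)],[-np.sin(a),np.cos(a)]])@(s["tool_pos"][:2]-S)*1000)
E
```

```text
[[26.8, -18.0], [28.4, -15.0], [29.7, -12.0], [30.7, -9.0], [31.5, -6.0], [31.8, -3.0], [31.9, 0.0], [31.7, 3.0], [31.1, 6.0], [30.6, 9.0], [29.3, 12.0], [28.0, 15.0], [25.8, 18.0]]
[[-22.9, -18.0], [-25.1, -15.0], [-26.3, -12.0], [-27.1, -9.0], [-27.8, -6.0], [-28.3, -3.0], [-27.9, 0.0], [-28.3, 3.0], [-27.6, 6.0], [-27.2, 9.0], [-26.5, 12.0], [-24.5, 15.0], [-21.6, 18.0]]
both [ 1.77870368 -0.49850889] 1.5219470241322512
up [ 2.03437688 -0.53461499] 0.154409408442016
lo [ 1.49897431 -0.47477309] 0.6310872607799087
plane [-7.90991064e-03 -3.75259431e-03 -2.25817728e+01]
tool x,y [-0.952 -0.305  0.   ] [-0.305  0.952  0.001] yaw of tool -x 17.778544776604356
TCP in stand frame [41.98981061  1.40692719]
```

Emit:
{"name": "step_arm", "arguments": {"motion": [[6.0, 2.8, -0.09, 3, -0.3], [6.0, 2.8, -0.09, 7, -0.3], [6.0, 2.8, -0.09, 10, -0.3], [6.0, 2.8, -0.09, 11.5, -0.3], [6.0, 2.8, -0.09, 12, -0.3], [6.0, 2.8, -0.09, 12, -0.3], [6.0, 2.8, -0.09, 12, -0.3], [6.0, 2.8, -0.09, 12, -0.3]]}}

```text
time: 6.1
tool_pos: [0.5908, -0.1334, 0.0984]
tcp_rot: [-0.491, 3.1, -0.002]
wrist_force: [-0.1, -0.0, -1.0]
width: 0.732
grip_force: 55.3
```

```bash
cat > rep.py <<'E'
from h import *
def rep():
    s=bot.read_state();S=np.array([.5756,-.1368]);a=np.radians(18.1)
    W=np.array([[np.cos(a),np.sin(a)],[-np.sin(a),np.cos(a)]]);M=R.from_rotvec(s["tcp_rot"]).as_matrix()
    t=W@(s["tool_pos"][:2]-S)*1000
    print("t",s["time"],"lens stand xy",(t+[-1.8,-.5]).round(2),"lens mid z",round(s["tool_pos"][2]*1000+16.6,2),"F stand",(W@s["wrist_force"][:2]).round(2),s["wrist_force"][2].round(2),"tq",(W@s["torque"][:2]).round(3),"tilt",M[:2,2].round(4),"w",s["width"].round(4),round(s["grip_force"],1))
rep() if __name__=="__main__" else 0
E
python3 rep.py
python3 - <<'E'
from h import *
p,d,P,K,T=grab("wrist");q=bot.read_camera("side")[0]
a=cv2.resize(q[140:220,280:370],(540,480),interpolation=cv2.INTER_CUBIC)
cv2.imwrite("pics/w4.png",np.hstack([cv2.resize(p[60:320,200:460],(480,480))[:,:,::-1][:, :320],a[:,:,::-1][:,:480]]))
E
```

```text
Traceback (most recent call last):
  File "rep.py", line 7, in <module>
    rep() if __name__=="__main__" else 0
    ~~~^^
  File "rep.py", line 6, in rep
    print("t",s["time"],"lens stand xy",(t+[-1.8,-.5]).round(2),"lens mid z",round(s["tool_pos"][2]*1000+16.6,2),"F stand",(W@s["wrist_force"][:2]).round(2),s["wrist_force"][2].round(2),"tq",(W@s["torque"][:2]).round(3),"tilt",M[:2,2].round(4),"w",s["width"].round(4),round(s["grip_force"],1))
                                                                                                                                                                                                                                                        ^^^^^^^^^^^^^^^^
AttributeError: 'float' object has no attribute 'round'
```

View pics/w4.png

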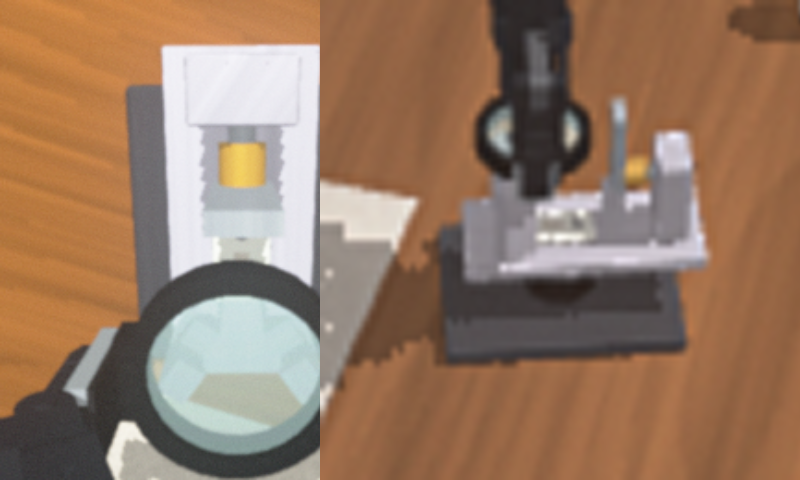

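The pictures show the lens above the posts, clear of the jaw (wrist crop, plate at (243,222)), with the fingers beside the stand.

```bash
sed -i 's/s\["width"\].round(4)/round(s["width"],4)/;s/s\["wrist_force"\]\[2\].round(2)/round(float(s["wrist_force"][2]),2)/' rep.py; python3 rep.py
```

```text
t 6.2 lens stand xy [13.18 -1.78] lens mid z 114.45 F stand [-0.74  0.33] -0.48 tq [-0.023  0.008] tilt [ 0.0025 -0.0007] w 0.7341 55.3
```

Emit:
{"name": "step_arm", "arguments": {"motion": [[6.0, 0, 0.15, 0.4, 0], [6.0, 0.3, 0.15, 0.5, 0], [6.0, 0.6, 0.15, 0.5, 0], [6.0, 0.9, 0.15, 0.5, 0], [6.0, 1.2, 0.15, 0.5, 0], [6.0, 1.4, 0.15, 0.5, 0], [6.0, 1.6, 0.15, 0.5, 0], [6.0, 1.8, 0.15, 0.5, 0], [6.0, 1.9, 0.15, 0.5, 0], [6.0, 1.9, 0.15, 0.5, 0], [6.0, 1.9, 0.15, 0.5, 0]]}}

```text
time: 7.3
tool_pos: [0.5709, -0.1374, 0.0914]
tcp_rot: [-0.492, 3.102, -0.0]
wrist_force: [4.3, 2.1, -3.4]
width: 0.738
grip_force: 55.3
```

```bash
python3 rep.py; python3 - <<'E'
from h import *
p,d,P,K,T=grab("wrist");np.savez("pics/w5.npz",p=p,d=d,P=P,K=K,T=T)
cv2.imwrite("pics/w5.png",cv2.resize(p[60:330,190:470],None,fx=2,fy=2)[:,:,::-1])
E
python3 rep.py
```

```text
t 7.3 lens stand xy [-6.5   0.35] lens mid z 107.97 F stand [4.78 0.63] -3.44 tq [ 0.134 -0.671] tilt [0.0005 0.    ] w 0.7383 55.3
t 7.35 lens stand xy [-6.51  0.37] lens mid z 107.95 F stand [3.82 1.02] -2.62 tq [ 0.023 -0.578] tilt [0.0004 0.    ] w 0.7365 55.3
```

View pics/w5.png

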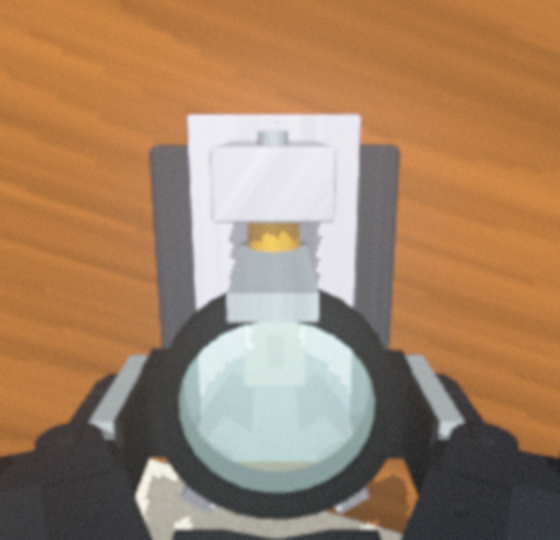

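The jaw at (273,300) is being pushed back by the lens, which is well centred in y. I check the jaw travel by depth.

```bash
python3 - <<'E'
from h import *
S=np.array([.5756,-.1368]);a=np.radians(18.1)
W=np.array([[np.cos(a),np.sin(a)],[-np.sin(a),np.cos(a)]])
for n in("w3","w5"):
    P=np.load("pics/%s.npz"%n)["P"];Q=(P[...,:2]-S)@W.T*1000;z=P[...,2]*1000
    def st(nm,m): print(n,nm,m.sum(),np.percentile(Q[m][:,0],[3,50,97]).round(1),np.percentile(Q[m][:,1],[3,50,97]).round(1),np.median(z[m]).round(1))
    st("jaw",(z>124)&(z<136)&(abs(Q[...,1])<14)&(Q[...,0]<-20)&(Q[...,0]>-50))
    st("block",(z>96)&(z<105)&(abs(Q[...,1])<20)&(Q[...,0]<-48)&(Q[...,0]>-72))
    st("plate",(z>45)&(z<54)&(abs(Q[...,1])<40)&(Q[...,0]<-60)&(Q[...,0]>-90))
    st("base",(z>8)&(z<16)&(abs(Q[...,1])<60)&(Q[...,0]<-20)&(Q[...,0]>-60))
E
```

```text
w3 jaw 175 [-32.8 -30.5 -27.4] [-8.4  0.3  8.2] 130.8
w3 block 775 [-67.9 -59.2 -50.4] [-14.    0.3  13.5] 100.8
w3 plate 324 [-75.4 -67.8 -60.6] [-27.7  -0.2  27.3] 48.7
w3 base 1067 [-58.6 -40.  -21.4] [-48.6  31.1  48.4] 11.5
w5 jaw 873 [-42.1 -40.  -36.4] [-8.6 -0.3  8.3] 130.5
w5 block 2368 [-68.  -59.7 -51. ] [-14.1  -0.   13.8] 100.8
w5 plate 1340 [-75.8 -71.4 -61.3] [-26.9  -0.2  26.6] 48.8
w5 base 1914 [-58.8 -40.6 -21.4] [-48.6  33.2  48.3] 11.4
```

Emit:
{"name": "step_arm", "arguments": {"motion": [[6.0, 0, 0, 0.2, 0], [6.0, 0, 0, 0.4, 0], [6.0, 0, 0, 0.6, 0], [6.0, 0, 0, 0.8, 0], [6.0, 0, 0, 1.0, 0], [6.0, 0, 0, 1.2, 0], [6.0, 0, 0, 1.4, 0], [6.0, 0, 0, 1.6, 0], [6.0, 0, 0, 1.7, 0], [6.0, 0, 0, 1.7, 0]]}}

```text
time: 8.35
tool_pos: [0.5704, -0.1375, 0.074]
tcp_rot: [0.492, -3.102, -0.0]
wrist_force: [3.9, 0.4, -0.5]
width: 0.735
grip_force: 55.6
```

```bash
python3 rep.py
```

```text
t 8.35 lens stand xy [-6.95  0.45] lens mid z 90.56 F stand [ 3.82 -0.82] -0.54 tq [-0.078 -0.6  ] tilt [-0.0004  0.0001] w 0.7353 55.6
```

Emit:
{"name": "step_arm", "arguments": {"motion": [[6.0, -0.05, 0, 0.05, 0], [6.0, -0.05, 0, 0.1, 0], [6.0, -0.05, 0, 0.15, 0], [6.0, -0.05, 0, 0.15, 0]]}}

```text
time: 8.75
tool_pos: [0.5711, -0.1373, 0.0728]
tcp_rot: [-0.492, 3.103, -0.0]
wrist_force: [3.4, 0.9, 0.9]
width: 0.734
grip_force: 55.6
```

Emit:
{"name": "step_arm", "arguments": {"motion": [[6.0, 0, 0, 0.04, 0], [6.0, 0, 0, 0.08, 0], [6.0, 0, 0, 0.08, 0]]}}

```text
time: 9.05
tool_pos: [0.5711, -0.1374, 0.0719]
tcp_rot: [-0.492, 3.103, -0.0]
wrist_force: [3.9, 1.8, 0.7]
width: 0.734
grip_force: 55.6
```

Emit:
{"name": "step_arm", "arguments": {"motion": [[6.0, 0, 0, 0.04, 0], [6.0, 0, 0, 0.08, 0], [6.0, 0, 0, 0.08, 0]]}}

```text
time: 9.35
tool_pos: [0.571, -0.1374, 0.0711]
tcp_rot: [0.492, -3.103, 0.0]
wrist_force: [3.0, 1.5, 0.3]
width: 0.735
grip_force: 55.6
```

Emit:
{"name": "step_arm", "arguments": {"motion": [[6.0, 0, 0, 0.04, 0], [6.0, 0, 0, 0.04, 0], [6.0, 0, 0, 0.04, 0]]}}

```text
time: 9.65
tool_pos: [0.5711, -0.1374, 0.0708]
tcp_rot: [-0.492, 3.103, -0.0]
wrist_force: [4.3, 0.4, 1.1]
width: 0.737
grip_force: 55.7
```

Emit:
{"name": "step_arm", "arguments": {"motion": [[6.0, 0, 0, 0.04, 0], [6.0, 0, 0, 0.04, 0], [6.0, 0, 0, 0.04, 0]]}}

```text
time: 9.95
tool_pos: [0.571, -0.1374, 0.0703]
tcp_rot: [0.492, -3.103, 0.0]
wrist_force: [3.4, 1.0, 0.3]
width: 0.736
grip_force: 55.7
```

Emit:
{"name": "step_arm", "arguments": {"motion": [[6.0, 0, 0, 0.04, 0], [6.0, 0, 0, 0.04, 0], [6.0, 0, 0, 0.04, 0]]}}

```text
time: 10.25
tool_pos: [0.5711, -0.1374, 0.07]
tcp_rot: [-0.492, 3.103, 0.0]
wrist_force: [3.7, 1.0, 0.2]
width: 0.738
grip_force: 55.7
```

Emit:
{"name": "step_arm", "arguments": {"motion": [[6.0, 0, 0, 0.04, 0], [6.0, 0, 0, 0.04, 0], [6.0, 0, 0, 0.04, 0]]}}

```text
time: 10.55
tool_pos: [0.5711, -0.1374, 0.0698]
tcp_rot: [-0.492, 3.103, -0.0]
wrist_force: [2.2, 1.8, 3.7]
width: 0.735
grip_force: 56.0
```

```bash
python3 rep.py
```

```text
t 10.55 lens stand xy [-6.24  0.37] lens mid z 86.45 F stand [2.61 1.02] 3.68 tq [ 0.076 -0.382] tilt [ 0.0001 -0.    ] w 0.7355 56.0
```

Ledge contact is felt at TCP z ≈ 0.0698. I relieve slightly and let it forward.

Emit:
{"name": "step_arm", "arguments": {"motion": [[6.0, 0, 0, -0.03, 0], [6.0, -0.1, 0, -0.03, 0], [6.0, -0.2, 0, -0.03, 0], [6.0, -0.3, 0, -0.03, 0], [6.0, -0.4, 0, -0.03, 0], [6.0, -0.48, 0, -0.03, 0], [6.0, -0.48, 0, -0.03, 0], [6.0, -0.48, 0, -0.03, 0]]}}

```text
time: 11.35
tool_pos: [0.5756, -0.1359, 0.0698]
tcp_rot: [0.492, -3.103, -0.0]
wrist_force: [1.1, 0.6, 2.7]
width: 0.737
grip_force: 55.9
```

```bash
python3 rep.py
```

```text
t 11.35 lens stand xy [-1.54  0.39] lens mid z 86.44 F stand [1.24 0.18] 2.75 tq [-0.024 -0.186] tilt [-0.0002 -0.    ] w 0.7367 55.9
```

Emit:
{"name": "step_arm", "arguments": {"motion": [[6.0, -0.04, 0, 0, 0], [6.0, -0.08, 0, 0, 0], [6.0, -0.08, 0, 0, 0], [6.0, -0.08, 0, 0, 0]]}}

```text
time: 11.75
tool_pos: [0.5759, -0.1358, 0.0698]
tcp_rot: [0.492, -3.102, -0.0]
wrist_force: [-1.6, -0.0, 4.1]
width: 0.737
grip_force: 56.0
```

Emit:
{"name": "step_arm", "arguments": {"motion": [[6.0, -0.03, 0, 0, 0], [6.0, -0.03, 0, 0, 0], [6.0, -0.03, 0, 0, 0]]}}

```text
time: 12.05
tool_pos: [0.5759, -0.1358, 0.0698]
tcp_rot: [0.492, -3.101, -0.0]
wrist_force: [-3.0, -1.2, 5.0]
width: 0.74
grip_force: 56.1
```

Emit:
{"name": "step_arm", "arguments": {"motion": [[6.0, -0.03, 0, 0, 0], [6.0, -0.03, 0, 0, 0], [6.0, -0.03, 0, 0, 0]]}}

```text
time: 12.35
tool_pos: [0.5759, -0.1358, 0.0698]
tcp_rot: [0.492, -3.101, 0.0]
wrist_force: [-3.7, -1.9, 5.7]
width: 0.741
grip_force: 56.2
```

```bash
python3 rep.py
```

```text
t 12.35 lens stand xy [-1.16  0.39] lens mid z 86.38 F stand [-4.16 -0.65] 5.72 tq [-0.128  0.487] tilt [-0.0021 -0.0003] w 0.7413 56.2
```

Emit:
{"name": "step_arm", "arguments": {"motion": [[6.0, 0.07, 0, 0, 0], [6.0, 0.07, 0, 0, 0], [6.0, 0.07, 0, 0, 0]]}}

```text
time: 12.65
tool_pos: [0.5759, -0.1357, 0.0698]
tcp_rot: [0.492, -3.102, -0.0]
wrist_force: [-1.6, -1.1, 3.6]
width: 0.737
grip_force: 56.0
```

```bash
python3 rep.py; python3 - <<'E'
from h import *
S=np.array([.5756,-.1368]);a=np.radians(18.1)
W=np.array([[np.cos(a),np.sin(a)],[-np.sin(a),np.cos(a)]])
p,d,P,K,T=grab("wrist");np.savez("pics/w6.npz",p=p,d=d,P=P,K=K,T=T)
Q=(P[...,:2]-S)@W.T*1000;z=P[...,2]*1000
def st(nm,m): print(nm,m.sum(),np.percentile(Q[m][:,0],[3,50,97]).round(1),np.percentile(Q[m][:,1],[3,50,97]).round(1),np.median(z[m]).round(1))
st("jaw",(z>124)&(z<136)&(abs(Q[...,1])<14)&(Q[...,0]<-20)&(Q[...,0]>-50))
st("block",(z>96)&(z<105)&(abs(Q[...,1])<20)&(Q[...,0]<-48)&(Q[...,0]>-72))
cv2.imwrite("pics/w6.png",cv2.resize(p[60:330,190:470],None,fx=2,fy=2)[:,:,::-1])
E
```

```text
t 12.65 lens stand xy [-1.14  0.41] lens mid z 86.38 F stand [-1.87 -0.57] 3.63 tq [-0.107  0.328] tilt [-0.0007 -0.0001] w 0.7369 56.0
jaw 1378 [-37.  -34.9 -31.1] [-8.6 -0.1  8.4] 130.5
block 3428 [-67.8 -59.8 -51. ] [-14.   -0.2  13.9] 100.7
```

View pics/w6.png

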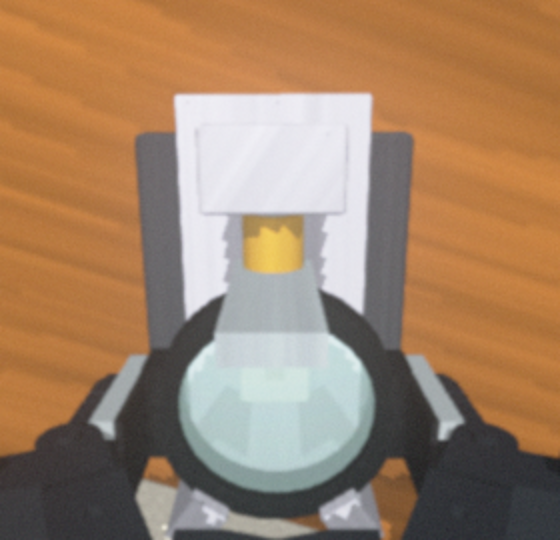

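The jaw is back about 3.5 mm and the lips at (207,508) and (343,508) overlap the rim, so the lens bears on both posts. Now I press down gently.

Emit:
{"name": "step_arm", "arguments": {"motion": [[6.0, 0.03, 0, 0.02, 0], [6.0, 0.03, 0, 0.04, 0], [6.0, 0.03, 0, 0.04, 0], [6.0, 0.03, 0, 0.04, 0]]}}

```text
time: 13.1
tool_pos: [0.5759, -0.1358, 0.0697]
tcp_rot: [0.492, -3.103, -0.0]
wrist_force: [-2.6, -0.9, 7.3]
width: 0.73
grip_force: 56.3
```

```bash
python3 rep.py
```

```text
t 13.1 lens stand xy [-1.18  0.37] lens mid z 86.32 F stand [-2.71 -0.01] 7.27 tq [-0.002  0.403] tilt [-0.0003 -0.    ] w 0.7303 56.3
```

Emit:
{"name": "step_arm", "arguments": {"motion": [[6.0, 0, 0, 0, 0], [6.0, 0, 0, 0, 0], [6.0, 0, 0, 0, 0], [6.0, 0, 0, 0, 0]]}}

```text
time: 13.5
tool_pos: [0.5759, -0.1357, 0.0697]
tcp_rot: [0.492, -3.103, -0.0]
wrist_force: [-2.7, -0.2, 6.5]
width: 0.736
grip_force: 56.3
```

Emit:
{"name": "step_arm", "arguments": {"motion": [[6.2, 0.03, 0, -0.02, 0], [6.2, 0.03, 0, -0.03, 0], [6.2, 0.03, 0, -0.03, 0], [6.2, 0.03, 0, -0.03, 0]], "force": 20}}

```text
time: 13.9
tool_pos: [0.5759, -0.1358, 0.0698]
tcp_rot: [-0.492, 3.103, 0.0]
wrist_force: [-0.7, 0.0, 3.5]
width: 0.737
grip_force: 56.0
```

```bash
python3 rep.py
```

```text
t 13.9 lens stand xy [-1.17  0.39] lens mid z 86.35 F stand [-0.67  0.26] 3.49 tq [-0.064  0.049] tilt [0.0003 0.0001] w 0.7374 56.0
```

Emit:
{"name": "step_arm", "arguments": {"motion": [[6.4, 0, 0, 0, 0], [6.6, 0, 0, 0, 0], [6.9, 0, 0, 0, 0], [7.3, 0, 0, 0, 0], [7.8, 0, 0, 0, 0], [8.2, 0, 0, 0, 0], [8.5, 0, 0, 0, 0], [8.5, 0, 0, 0, 0]]}}

```text
time: 14.7
tool_pos: [0.5757, -0.1358, 0.0698]
tcp_rot: [-0.492, 3.103, -0.0]
wrist_force: [-0.0, -0.6, 0.3]
width: 0.993
grip_force: 0.0
```

```bash
python3 rep.py; python3 - <<'E'
from h import *
S=np.array([.5756,-.1368]);a=np.radians(18.1)
W=np.array([[np.cos(a),np.sin(a)],[-np.sin(a),np.cos(a)]])
p,d,P,K,T=grab("wrist")
Q=(P[...,:2]-S)@W.T*1000;z=P[...,2]*1000
def st(nm,m): print(nm,m.sum(),np.percentile(Q[m][:,0],[3,50,97]).round(1),np.percentile(Q[m][:,1],[3,50,97]).round(1),np.median(z[m]).round(1))
st("jaw",(z>124)&(z<136)&(abs(Q[...,1])<14)&(Q[...,0]<-20)&(Q[...,0]>-50))
r=np.hypot(Q[...,0]+.5,Q[...,1]);m=(r>25.5)&(r<29)&(z>85)&(z<96)&(Q[...,0]<15)&(Q[...,0]>-22)
A=np.c_[Q[m],np.ones(m.sum())];c=np.linalg.lstsq(A,z[m],rcond=None)[0];print("rim plane",c,m.sum())
E
```

```text
t 14.7 lens stand xy [-1.37  0.36] lens mid z 86.41 F stand [-0.24 -0.6 ] 0.32 tq [ 0.012 -0.011] tilt [ 0. -0.] w 0.9928 0.0
jaw 1398 [-37.  -34.9 -31. ] [-8.6 -0.1  8.4] 130.5
rim plane [-7.25537464e-04  2.46277904e-03  9.28483034e+01] 1144
```

Emit:
{"name": "step_arm", "arguments": {"motion": [[8.5, 0, 0, -0.5, 0], [8.5, 0, 0, -1.5, 0], [8.5, 0, 0, -3, 0], [8.5, 0, 0, -5, 0], [8.5, 0, 0, -8, 0], [8.5, 0, 0, -12, 0], [8.5, -7, 0, -13, 0], [8.5, -7, 0, -13, 0], [8.5, -7, 0, -13, 0], [8.5, -7, 0, -13, 0]]}}

```text
time: 15.75
tool_pos: [0.6423, -0.1141, 0.2007]
tcp_rot: [-0.493, 3.103, -0.001]
wrist_force: [-0.1, -0.6, -0.4]
width: 0.995
grip_force: 0.0
```

```bash
python3 - <<'E'
from h import *
S=np.array([.5756,-.1368]);a=np.radians(18.1)
W=np.array([[np.cos(a),np.sin(a)],[-np.sin(a),np.cos(a)]])
p,d,P,K,T=grab("wrist");print(bot.read_state()["tool_pos"])
Q=(P[...,:2]-S)@W.T*1000;z=P[...,2]*1000
def st(nm,m): print(nm,m.sum(),np.percentile(Q[m][:,0],[3,50,97]).round(1),np.percentile(Q[m][:,1],[3,50,97]).round(1),np.median(z[m]).round(1))
st("jaw",(z>124)&(z<136)&(abs(Q[...,1])<14)&(Q[...,0]<-20)&(Q[...,0]>-50))
st("lens",(z>89)&(z<96)&(np.hypot(Q[...,0],Q[...,1])<34))
st("flat strip y",(z>89)&(z<96)&(abs(Q[...,0])<6)&(abs(Q[...,1])<40))
r=np.hypot(Q[...,0]+.5,Q[...,1]);m=(r>25.5)&(r<29)&(z>85)&(z<96)&(Q[...,0]<15)&(Q[...,0]>-22)
A=np.c_[Q[m],np.ones(m.sum())];c=np.linalg.lstsq(A,z[m],rcond=None)[0];print("rim plane",c,m.sum())
E
```

```text
[ 0.64151152 -0.1142856   0.20002447]
jaw 266 [-36.1 -32.8 -30.5] [-8.8 -0.3  8.8] 130.6
lens 4004 [-27.1  -2.1  24.5] [-27.6   1.   28.9] 91.9
flat strip y 1029 [-5.5 -0.4  5.4] [-29.5   0.2  30.8] 91.9
rim plane [-1.49099351e-03  3.99714964e-04  9.28847141e+01] 407
```

```bash
python3 -c "
from workcell import bot
print(bot.finish_job())"
```

```text
the job is handed in; nothing more can be done
None
```

The lens is seated in the stand magnifier and released, and the job is handed in at about 16 s. It was pressed down with about 8 N, and afterwards it measured level with the jaw pushed back about 3 mm; no verdict came back on handing in.

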